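# Sort the display cart's fittings

## Robot

A 6-joint arm with a two-finger parallel gripper is mounted at the origin on the work surface. World frame = base frame: x ahead of the robot, y to its left, z up, the work surface at z = 0. Lengths are in m, angles in rad, forces in N, time in s.
With the tool pointing down it reaches from about 0.375 to 0.975 m from the base axis. Payload 3.8 kg.
Tool frame: the origin (TCP) lies midway between the tips of the shut fingers; the grasp point (between the pads) lies 19 mm behind it; z points along the fingers, y is the direction in which the jaws open and shut (so a half turn about z gives the same grasp; the last joint's range is limited). The gripper opens to 85 mm and grips with 20 to 120 N. Pads are 22 mm wide; open, the fingers measure 114 mm over their backs; the gripper's body (76 mm by 85 mm) begins 54 mm behind the grasp point. The pads swing forward as they close: fully open they stand 13 mm farther back than shut.
Start: joints at [1.221, 0.264, 1.604, -0, 1.274, -0.037], TCP at [0.208, 0.642, 0.231] pointing down, gripper open.
Joint ranges: [-2.63, 2.63], [-0.94, 2.18], [0.31, 2.57], [-1.31, 4.45], [0, 2.66], [-2.55, 2.55]. Speed limits (rad/s): [2.57, 2.57, 3.14, 3.14, 3.14, 3.14].

## Interface

Orientations are given as a rotation vector (axis times angle).
In Python, from workcell import bot gives the robot as it stands. The module is installed in compiled form; this text tells all that it offers.
- The arm moves only by the tool play_rows, never from a script. Its argument "series" is a list of rows, each an object with "translation": the shift along the tool's x, y, z in m, a list of three; "spin": the turn about the tool's z in units of 5 degrees (1.0 is 5 degrees). In form: [{"translation": [dx, dy, dz], "spin": spin}, ...]. A call has 1 to 5 rows; each row shifts and turns the commanded pose from where the row before left it, along the tool's axes as they then stand; what a row does not reach is not made up. A row lasts 1/10 s, in which the tool goes at most 50 mm and 8.59 degrees, less where a joint would pass 70% of its speed; a pose out of reach is approached as far as the arm can. A call is refused whole if a number of a shift passes 0.05 or a number of a turn 1, either way. A call with a gripper value outside its range is refused whole. "jaw" is the gripper's target within -1 to 1 (fully open at 1, half-way at 0, shut at -1), set as the call begins (left out, the last holds). The fingers move at their own pace and stop on an object; "force" is the grip in N (left out, the last holds). Time passes only in rows, so rows that do not move let the fingers close. It gives the time, the measured TCP pose, the force and the opening at its end, in the units of the state.
- bot.read_state(): the state, without advancing time (a new reading comes with each control period).
- bot.read_camera(name): name is "side" or "top"; returns the picture (480x640x3 uint8, blue, green, red); there is no depth.
- bot.get_calibration(name): a dict with "fov_y" (degrees; the focal length in pixels is half the picture's height over the tangent of half this angle, whatever the lens; pixels are square), "cx", "cy" (the principal point, pixels), "R" (3x3) and "t" (3): a world point X has camera coordinates R X + t. Camera axes: x right, y down, z forward; pixel columns grow to the right and rows downward; lengths in m; the calibration is good to about 2 mm. A picture is of the moment at which its call begins. get_calibration takes no time and is no camera call.
- bot.finish_job(): hands the job in, once; it reports no verdict.
The state is a dict: "time": time; "q": joint angles; "joint_vel": joint speeds; "joint_torque": joint torques, N m; "tool_pos": TCP position; "tcp_rot": TCP orientation; "wrist_force": force on the tool from outside, world axes, zero at the start; "torque": the same for the moment, N m; "width": opening from 0.0 (shut) to 1.0 (fully open).
Only numpy, scipy, OpenCV 4.12 (cv2) and the standard library are available. Lean on these libraries where they do the work, as an engineer would, in place of code of your own. Each camera call takes 0.05 s, during which the arm holds its last target. There are 200 camera calls.

## Task

Sort the loose fittings of the display cart into their trays: both casters into the wide, deep rectangular tray, both levelling feet into the round dish, and the short drilled rail into the long, narrow, shallow tray. Each must stand flat on its tray's floor the same way up as it does now; leave the mug and the remote control where they are.

Things in the scene. Friction and masses are not known exactly. Their poses are not given: they have to be found in the camera images.
- caster_a: Steel swivel plate caster resting on its square steel mounting plate (48 x 48 x 4 mm), wheel upwards; two flat parallel steel fork cheeks, 28 mm over their outsides along its own y, 26 mm long in x, reach from 10 to 46 mm height; the 38 mm black wheel between them (axle along y) tops out at 56 mm. Origin: centre of the plate's underside, z up. About 0.14 kg. The two casters are alike.
- caster_b: Steel swivel plate caster resting on its square steel mounting plate (48 x 48 x 4 mm), wheel upwards; two flat parallel steel fork cheeks, 28 mm over their outsides along its own y, 26 mm long in x, reach from 10 to 46 mm height; the 38 mm black wheel between them (axle along y) tops out at 56 mm. Origin: centre of the plate's underside, z up. About 0.14 kg. The two casters are alike.
- foot_a: Plastic and steel levelling foot: round black base 40 mm across, 13 mm high, with a hexagonal nut (17 mm, to 19 mm height) and an upright threaded steel stem 10 mm thick reaching 60 mm height. Origin: centre of the base's underside, z up. About 0.07 kg. The two feet are alike.
- foot_b: Plastic and steel levelling foot: round black base 40 mm across, 13 mm high, with a hexagonal nut (17 mm, to 19 mm height) and an upright threaded steel stem 10 mm thick reaching 60 mm height. Origin: centre of the base's underside, z up. About 0.07 kg. The two feet are alike.
- rail: Short dark steel mounting rail (channel, open below), 110 mm long along its own x, 24 mm wide in y, 28 mm high, lying with its row of round holes up. Origin: centre of its underside, z up. About 0.16 kg.
- caster_tray: White wide, deep rectangular tray for the casters, fixed to the table: outside 120 mm (own x) x 180 mm (own y) x 22 mm high, walls 4 mm, inside 112 x 172 mm, open on top. Origin: centre of its underside, z up; inner floor 4 mm above it.
- dish: Round steel dish for the levelling feet, fixed to the table: 140 mm across, 22 mm high, walls 4 mm, inside 132 mm across, open on top. Origin: centre of its underside, z up; inner floor 4 mm above it.
- rail_tray: White long, narrow, shallow tray for the rail, fixed to the table: outside 70 mm (own x) x 186 mm (own y) x 14 mm high, walls 4 mm, inside 62 x 178 mm, open on top, so the rail must lie along its y. Origin: centre of its underside, z up; inner floor 4 mm above it.
- mug: Bystander: white mug, 76 mm across, 85 mm high, handle at its own y. Origin: centre of its underside. Not to be moved.
- remote: Bystander: black remote control 45 x 165 x 18 mm (x, y, z), lying flat. Origin: centre of its underside. Not to be moved.

How it is judged:
By the outcome, as a careful person would: the job done as asked, in the order asked, and still so for the second after the job is handed in, with the robot touching nothing.
It also fails if it takes over 112 s, if anything falls off the work surface, if the arm or the gripper's body presses on something with over 40 N, if the wrist force passes 120 N, or if a joint passes its speed limit or range.

## Working session

There is one attempt and no reset: what is moved stays moved. The work goes in short steps, Python scripts to look and compute and a tool call to move; the robot and the scene stay as the last step left them, time stands still between calls to the robot, and variables do not carry over. Pictures are saved under pics/ and viewed, about 12 in all and at most 16, crops included, and the job is handed in when it is done.

Besides the shell and the picture viewer there is one more tool, called after "Request:" as name([rows], argument=value, ...), one row to a line, values as JSON. play_rows: Moves the arm, as the interface text tells. Its arguments: {"type":"object","properties":{"series":{"type":"array","items":{"type":"object","properties":{"translation":{"type":"array","items":{"type":"number"}},"spin":{"type":"number"}}}},"jaw":{"type":"number"},"force":{"type":"number"}},"required":["series"]}

```bash
mkdir -p pics
cat > h.py <<'E'
import numpy as np, cv2
from workcell import bot
def cal(n):
    c=bot.get_calibration(n); f=240/np.tan(np.radians(c['fov_y'])/2)
    return f,c['cx'],c['cy'],np.array(c['R']),np.array(c['t'])
def px2w(n,u,v,z):
    f,cx,cy,R,t=cal(n); d=R.T@np.array([(u-cx)/f,(v-cy)/f,1]); o=-R.T@t
    return o+d*(z-o[2])/d[2]
def w2px(n,X):
    f,cx,cy,R,t=cal(n); p=R@np.array(X)+t; return np.array([cx+f*p[0]/p[2],cy+f*p[1]/p[2]])
def snap(n,name,crop=None,s=1):
    im=bot.read_camera(n)
    cv2.imwrite(f'pics/{name}_raw.png',im)
    if crop: x0,y0,x1,y1=crop; im=im[y0:y1,x0:x1]
    cv2.imwrite(f'pics/{name}.png',cv2.resize(im,None,fx=s,fy=s,interpolation=cv2.INTER_CUBIC))
    return im
E
python3 - <<'E'
from h import *
for n in('top','side'):
    snap(n,n+'0',None,1.25); print(n,bot.get_calibration(n), -cal(n)[3].T@cal(n)[4])
print(bot.read_state())
E
```

```text
top {'fov_y': 44.73683924989103, 'cx': 327.0412821685825, 'cy': 237.82744254204113, 'R': array([[ 0.02322376, -0.99972955,  0.00121681],
       [-0.9747188 , -0.02291328, -0.22225717],
       [ 0.22222494,  0.0039756 , -0.97498732]]), 't': array([-0.09487739,  0.59389895,  1.03446136])} [ 0.35120476 -0.08535616  1.14070045]
side {'fov_y': 55.90097356100591, 'cx': 317.20121153508, 'cy': 238.20860419968423, 'R': array([[ 0.85746832, -0.51451864, -0.00431811],
       [-0.32881111, -0.54148475, -0.77374254],
       [ 0.39576677,  0.66487956, -0.63348547]]), 't': array([-0.54893977,  0.16882607,  0.76570074])} [ 0.22317144 -0.70012177  0.61331782]
{'time': 0.1, 'q': array([ 1.22111806e+00,  2.64705789e-01,  1.60530573e+00, -1.55775141e-05,
        1.27371623e+00, -3.69069655e-02]), 'joint_vel': array([ 0.00027108, -0.00038177, -0.00092999, -0.00022513,  0.00048286,
        0.00019788]), 'joint_torque': array([-5.32576796e-04, -5.16703534e+01, -3.68593633e+01, -8.99311431e-05,
        6.30950250e-03, -1.20989800e-06]), 'tool_pos': array([0.20746626, 0.64158987, 0.23003081]), 'tcp_rot': array([-0.48923092, -3.10286347,  0.0032954 ]), 'wrist_force': array([0.36609982, 0.36464765, 0.10235599]), 'torque': array([-0.0375576 , -0.01709333,  0.00285374]), 'width': 1.0015200269000908}
```

View pics/top0.png

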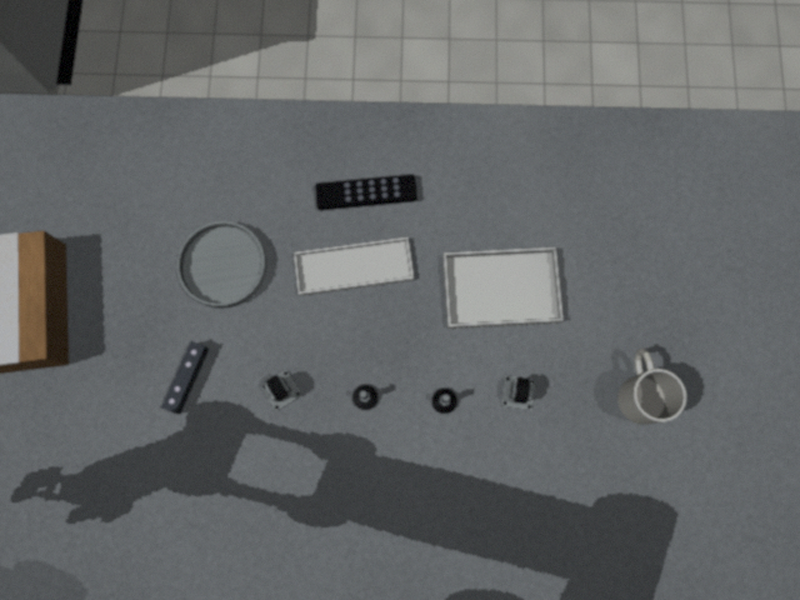

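View pics/side0.png

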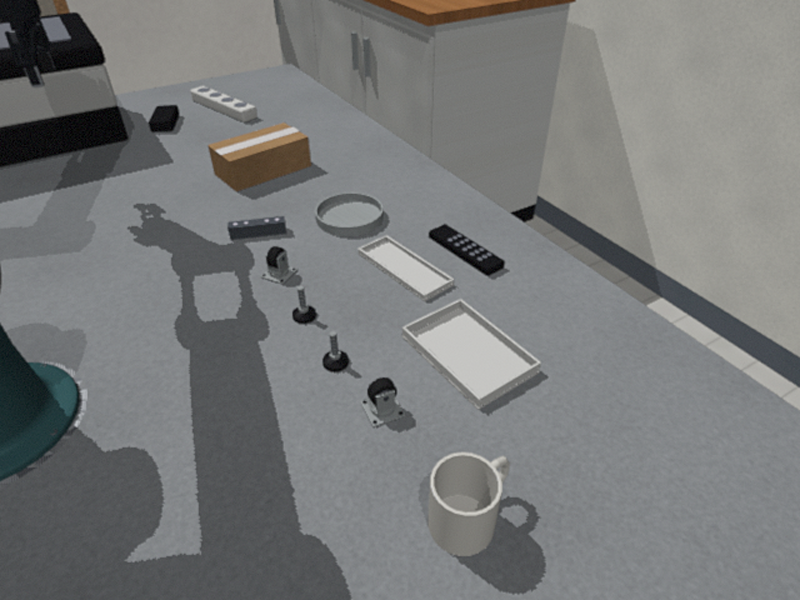

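The top view shows the rail at about (186,378), casters at (280,390) and (519,392), feet at (366,396) and (445,400), all in the 1.25x picture. The trays are at (223,263), (354,266) and (503,287). I'll enlarge the objects and trays next.

Run:
```python
import cv2
im=cv2.imread('pics/top0_raw.png')
a=im[265:337,120:280];b=im[265:337,280:440]
cv2.imwrite('pics/c1.png',cv2.resize(cv2.vconcat([a,b]),None,fx=4,fy=4,interpolation=cv2.INTER_CUBIC))
cv2.imwrite('pics/c2.png',cv2.resize(im[170:270,135:460],None,fx=2.4,fy=2.4,interpolation=cv2.INTER_CUBIC))
```

```text
(no output)
```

View pics/c1.png

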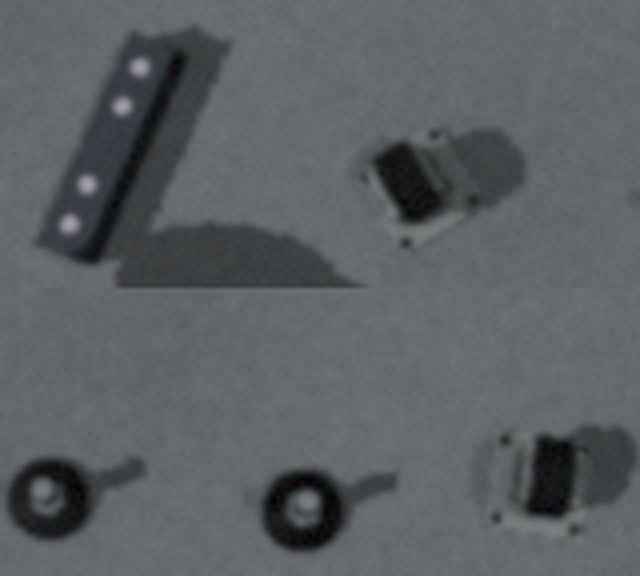

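View pics/c2.png

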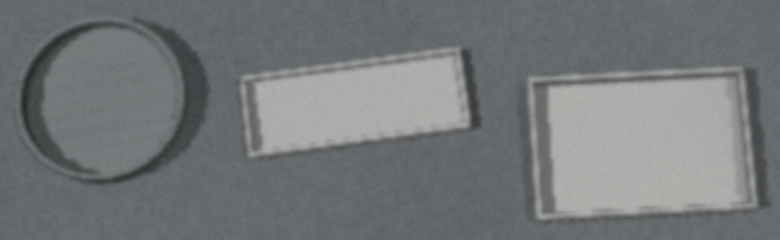

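```bash
cat > m.py <<'E'
from h import *
def A(x,y,z): 
    ox,oy=(120,265) if y<288 else (280,265); y=y if y<288 else y-288
    return px2w('top',(x+.5)/4-.5+ox,(y+.5)/4-.5+oy,z)
def B(x,y,z): return px2w('top',(x+.5)/2.4-.5+135,(y+.5)/2.4-.5+170,z)
def rep(n,P,edges):
    P=np.array(P);print(n,'c',P.mean(0).round(4))
    for i,j in edges:
        d=P[j]-P[i];print('   ',i,j,'len',np.hypot(*d[:2]).round(4),'yaw',np.degrees(np.arctan2(d[1],d[0])).round(1))
R=[(0,1),(1,2),(2,3),(3,0)]
rep('casL plate',[A(*p,.004) for p in[(435,135),(365,178),(405,243),(473,200)]],R)
rep('casL wheel',[A(*p,.055) for p in[(390,150),(422,212)]],[(0,1)])
rep('casR plate',[A(*p,.004) for p in[(505,439),(583,452),(574,530),(497,518)]],R)
rep('casR wheel',[A(*p,.055) for p in[(554,440),(548,512)]],[(0,1)])
rep('footL',[A(51,498,.008)],[]);rep('footR',[A(303,510,.008)],[])
rep('footLstem',[A(47,490,.06)],[]);rep('footRstem',[A(305,505,.06)],[])
rep('rail',[A(*p,.028) for p in[(139,67),(122,105),(87,185),(69,224)]],[(0,3),(1,2)])
rep('dish',[B(*p,.022) for p in[(22,99),(185,99),(103,17),(103,182)]],[(0,1),(2,3)])
rep('rtray',[B(*p,.014) for p in[(240,77),(463,48),(472,127),(250,156)]],R)
rep('ctray',[B(*p,.022) for p in[(529,78),(745,69),(757,207),(537,218)]],R)
from scipy.spatial.transform import Rotation as Ro
print(Ro.from_rotvec(bot.read_state()['tcp_rot']).as_matrix().round(3))
E
python3 m.py
```

```text
casL plate c [0.4582 0.115  0.004 ]
    0 1 len 0.0393 yaw 123.6
    1 2 len 0.0376 yaw -145.2
    2 3 len 0.0382 yaw -55.9
    3 0 len 0.0372 yaw 33.2
casL wheel c [0.4569 0.1125 0.055 ]
    0 1 len 0.0329 yaw -149.5
casR plate c [ 0.4631 -0.2541  0.004 ]
    0 1 len 0.0383 yaw -98.2
    1 2 len 0.0381 yaw 172.6
    2 3 len 0.0375 yaw 82.5
    3 0 len 0.0386 yaw -6.1
casR wheel c [ 0.4622 -0.2518  0.055 ]
    0 1 len 0.0335 yaw 174.6
footL c [ 0.4507 -0.0174  0.008 ]
footR c [ 0.4478 -0.1392  0.008 ]
footLstem c [ 0.4498 -0.0186  0.06  ]
footRstem c [ 0.4457 -0.1376  0.06  ]
rail c [0.4733 0.2624 0.028 ]
    0 3 len 0.0801 yaw 160.7
    1 2 len 0.0407 yaw 161.1
dish c [0.6542 0.2172 0.022 ]
    0 1 len 0.135 yaw -88.6
    2 3 len 0.1419 yaw -175.4
rtray c [0.6588 0.0081 0.014 ]
    0 1 len 0.1884 yaw -80.9
    1 2 len 0.069 yaw -172.5
    2 3 len 0.1852 yaw 99.0
    3 0 len 0.0688 yaw 10.2
ctray c [ 0.6276 -0.2288  0.022 ]
    0 1 len 0.1801 yaw -86.2
    1 2 len 0.1171 yaw -176.5
    2 3 len 0.1795 yaw 94.3
    3 0 len 0.1184 yaw 3.9
[[-0.951  0.308 -0.001]
 [ 0.308  0.951 -0.002]
 [ 0.    -0.002 -1.   ]]
```

Measured sizes match the given ones to within a few mm. I'll start with the left caster, putting jaw yaw along its own y (about 122°).

```bash
cat > p.py <<'E'
import sys
from h import *
from scipy.spatial.transform import Rotation as Ro
# usage: p.py x,y,z,yaw ... (yaw of jaw axis, deg); spin first, then translate
s=bot.read_state(); M=Ro.from_rotvec(s['tcp_rot']).as_matrix(); p=s['tool_pos']; psi=np.degrees(np.arctan2(M[1,1],M[0,1]))
print('t',round(s['time'],2),'tcp',p.round(4),'yaw',psi.round(1),'w',round(s['width'],3),'F',s['wrist_force'].round(1))
for a in sys.argv[1:]:
    x,y,z,w=map(float,a.split(',')); d=np.array([x,y,z])-p; r=np.radians(w)
    t=np.array([-np.sin(r)*d[0]+np.cos(r)*d[1],np.cos(r)*d[0]+np.sin(r)*d[1],-d[2]])
    print(a,'spin',round((psi-w)/5,2),'shift',t.round(4)); p=np.array([x,y,z]); psi=w
E
python3 p.py .458,.114,.13,122.5 .458,.114,.014,122.5
```

```text
t 0.1 tcp [0.2075 0.6416 0.23  ] yaw 72.1 w 1.002 F [0.4 0.4 0.1]
.458,.114,.13,122.5 spin -10.08 shift [ 0.0722 -0.5796  0.1   ]
.458,.114,.014,122.5 spin 0.0 shift [-0.     0.     0.116]
```

Request:
play_rows([
  {"translation": [0, 0, 0], "spin": -1},
  {"translation": [0, 0, 0], "spin": -1},
  {"translation": [0, 0, 0], "spin": -1},
  {"translation": [0, 0, 0], "spin": -1},
  {"translation": [0, 0, 0], "spin": -1},
], jaw=1, force=60)

```text
time: 0.6
tool_pos: [0.2075, 0.6418, 0.2305]
tcp_rot: [0.2, -3.135, 0.002]
wrist_force: [-1.4, 1.3, 0.1]
width: 0.999
```

Request:
play_rows([
  {"translation": [0, 0, 0], "spin": -1},
  {"translation": [0, 0, 0], "spin": -1},
  {"translation": [0, 0, 0], "spin": -1},
  {"translation": [0, 0, 0], "spin": -1},
  {"translation": [0, 0, 0], "spin": -1},
])

```text
time: 1.1
tool_pos: [0.2076, 0.6418, 0.2305]
tcp_rot: [0.873, -3.017, 0.002]
wrist_force: [0.6, 0.2, -0.1]
width: 1.005
```

Request:
play_rows([
  {"translation": [0.005, -0.03, 0], "spin": 0},
  {"translation": [0.005, -0.039, 0], "spin": 0},
  {"translation": [0.005, -0.039, 0], "spin": 0},
  {"translation": [0.005, -0.039, 0], "spin": 0},
  {"translation": [0.005, -0.039, 0], "spin": 0},
])

```text
time: 1.6
tool_pos: [0.2855, 0.4696, 0.2306]
tcp_rot: [0.868, -3.018, 0.001]
wrist_force: [-0.2, 1.1, 0.4]
width: 0.996
```

Request:
play_rows([
  {"translation": [0.005, -0.04, 0.01], "spin": 0},
  {"translation": [0.005, -0.04, 0.01], "spin": 0},
  {"translation": [0.005, -0.04, 0.01], "spin": 0},
  {"translation": [0.005, -0.04, 0.01], "spin": 0},
  {"translation": [0.005, -0.04, 0.01], "spin": 0},
])

```text
time: 2.1
tool_pos: [0.3704, 0.2869, 0.1806]
tcp_rot: [0.868, -3.019, 0.0]
wrist_force: [1.1, 0.2, 0.1]
width: 1.002
```

Request:
play_rows([
  {"translation": [0.005, -0.04, 0.01], "spin": 0},
  {"translation": [0.005, -0.04, 0.01], "spin": 0},
  {"translation": [0.005, -0.04, 0.01], "spin": 0},
  {"translation": [0.005, -0.04, 0.01], "spin": 0},
  {"translation": [0.002, -0.03, 0.01], "spin": 0},
])

```text
time: 2.6
tool_pos: [0.4528, 0.1138, 0.1307]
tcp_rot: [0.866, -3.019, 0.001]
wrist_force: [-0.2, -0.8, 0.1]
width: 1.001
```

```bash
python3 p.py .458,.114,.014,122.5
python3 - <<'E'
from h import *
snap('side','s1',(180,160,380,310),4)
snap('top','t1',None,1)
E
```

```text
t 2.6 tcp [0.4528 0.1138 0.1307] yaw 122.0 w 1.001 F [-0.2 -0.8  0.1]
.458,.114,.014,122.5 spin -0.1 shift [-0.0045 -0.0026  0.1167]
```

View pics/s1.png

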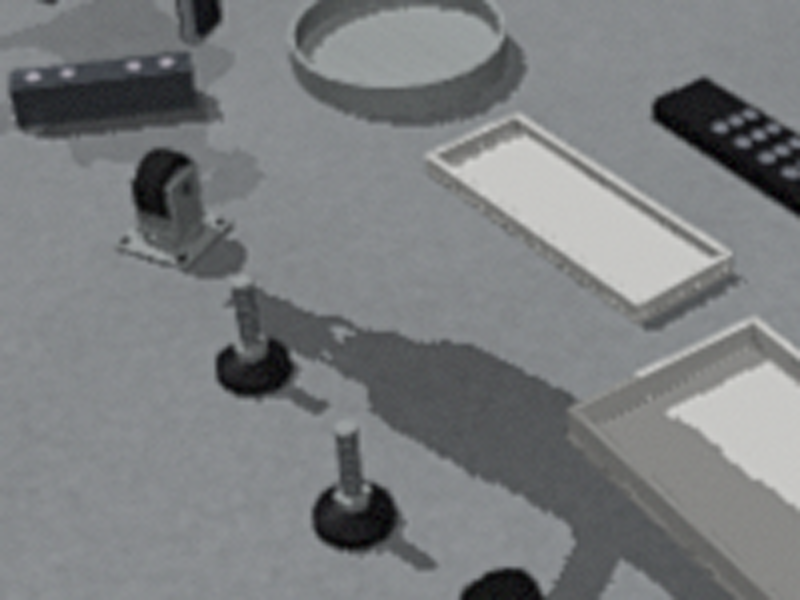

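The side crop shows the caster plate centred near (175,240) and two fingertips at the top edge, about (50,0) and (200,20). I'll check the side calibration against the positions I got from the top view.

Run:
```python
from h import *
for n,X in dict(cas=[.458,.115,.004],wheeltop=[.458,.115,.056],fL=[.4505,-.0175,.06],fR=[.447,-.1385,.06],tcp=[.4528,.1138,.1435]).items(): print(n,((w2px('side',X)-[180,160])*4).round())
```

```text
cas [167. 229.]
wheeltop [154. 153.]
fL [237. 280.]
fR [338. 425.]
tcp [121.  16.]
```

The side view agrees to about 4 mm, so I'll descend and grip.

Request:
play_rows([
  {"translation": [-0.005, -0.003, 0.03], "spin": 0},
  {"translation": [0, 0, 0.03], "spin": 0},
  {"translation": [0, 0, 0.025], "spin": 0},
  {"translation": [0, 0, 0.02], "spin": 0},
  {"translation": [0, 0, 0.011], "spin": 0},
])

```text
time: 3.2
tool_pos: [0.4565, 0.1164, 0.0134]
tcp_rot: [0.868, -3.016, -0.001]
wrist_force: [-0.1, 0.8, -0.7]
width: 1.0
```

Request:
play_rows([
  {"translation": [0, 0, 0], "spin": 0},
  {"translation": [0, 0, 0], "spin": 0},
  {"translation": [0, 0, 0], "spin": 0},
  {"translation": [0, 0, 0], "spin": 0},
  {"translation": [0, 0, 0], "spin": 0},
], jaw=-1)

```text
time: 3.7
tool_pos: [0.46, 0.1164, 0.0168]
tcp_rot: [-0.867, 3.016, -0.0]
wrist_force: [0.7, 0.6, 3.8]
width: 0.325
```

Request:
play_rows([
  {"translation": [0, 0, 0], "spin": 0},
  {"translation": [0, 0, 0], "spin": 0},
  {"translation": [0, 0, 0], "spin": 0},
  {"translation": [0, 0, 0], "spin": 0},
  {"translation": [0, 0, 0], "spin": 0},
])

```text
time: 4.2
tool_pos: [0.46, 0.1164, 0.0168]
tcp_rot: [-0.867, 3.016, -0.0]
wrist_force: [0.0, 0.9, 7.2]
width: 0.321
```

```bash
python3 p.py .4583,.1137,.13,122 .63,-.186,.13,94 .63,-.186,.018,94
```

```text
t 4.2 tcp [0.46   0.1164 0.0168] yaw 122.1 w 0.321 F [0.  0.9 7.2]
.4583,.1137,.13,122 spin 0.01 shift [ 0.0029 -0.0014 -0.1132]
.63,-.186,.13,94 spin 5.6 shift [-0.1504 -0.3109 -0.    ]
.63,-.186,.018,94 spin 0.0 shift [-0.     0.     0.112]
```

Request:
play_rows([
  {"translation": [0, 0, -0.01], "spin": 0},
  {"translation": [0, 0, -0.02], "spin": 0},
  {"translation": [0, 0, -0.03], "spin": 0},
  {"translation": [0, 0, -0.03], "spin": 0},
  {"translation": [0, 0, -0.026], "spin": 0},
])

```text
time: 4.7
tool_pos: [0.4581, 0.1159, 0.1329]
tcp_rot: [-0.868, 3.019, -0.0]
wrist_force: [0.6, 0.3, -1.5]
width: 0.321
```

Request:
play_rows([
  {"translation": [0, 0, 0], "spin": 1},
  {"translation": [0, 0, 0], "spin": 1},
  {"translation": [0, 0, 0], "spin": 1},
  {"translation": [0, 0, 0], "spin": 1},
  {"translation": [0, 0, 0], "spin": 1},
])

```text
time: 5.2
tool_pos: [0.4578, 0.1159, 0.1314]
tcp_rot: [0.188, -3.135, 0.0]
wrist_force: [0.4, -0.7, -0.4]
width: 0.318
```

Request:
play_rows([
  {"translation": [0, 0, 0], "spin": 0.6},
  {"translation": [-0.015, -0.031, 0], "spin": 0},
  {"translation": [-0.015, -0.031, 0], "spin": 0},
  {"translation": [-0.015, -0.031, 0], "spin": 0},
  {"translation": [-0.015, -0.031, 0], "spin": 0},
])

```text
time: 5.7
tool_pos: [0.527, -0.0045, 0.1315]
tcp_rot: [0.112, -3.139, -0.0]
wrist_force: [1.1, 0.9, -0.9]
width: 0.318
```

Request:
play_rows([
  {"translation": [-0.015, -0.031, 0], "spin": 0},
  {"translation": [-0.015, -0.031, 0], "spin": 0},
  {"translation": [-0.015, -0.031, 0], "spin": 0},
  {"translation": [-0.015, -0.031, 0], "spin": 0},
  {"translation": [-0.015, -0.031, 0], "spin": 0},
])

```text
time: 6.2
tool_pos: [0.6128, -0.1539, 0.1313]
tcp_rot: [0.111, -3.139, -0.001]
wrist_force: [0.9, 0.9, -1.4]
width: 0.316
```

```bash
python3 p.py .63,-.186,.05,94 .63,-.186,.0215,94
python3 - <<'E'
from h import *
snap('side','s2',(180,120,460,330),2.8)
for n,X in dict(ctray=[.6276,-.2288,.022]).items(): print(n,((w2px('side',X)-[180,120])*2.8).round())
E
```

```text
t 6.2 tcp [ 0.6128 -0.1539  0.1313] yaw 94.1 w 0.316 F [ 0.9  0.9 -1.4]
.63,-.186,.05,94 spin 0.01 shift [-0.0149 -0.0333  0.0813]
.63,-.186,.0215,94 spin 0.0 shift [-0.      0.      0.0285]
ctray [544. 435.]
```

View pics/s2.png

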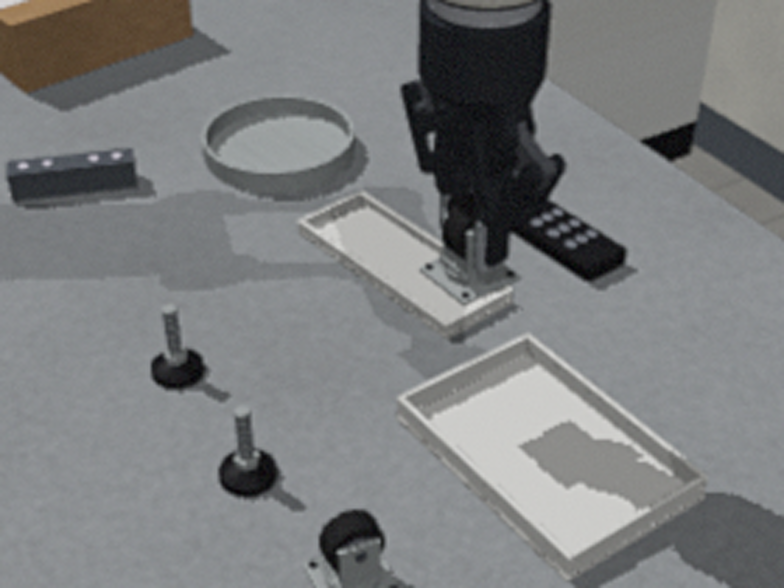

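The caster hangs level at about (470,280), short of the tray whose rim centre is near (551,446). I'll move over and lower it.

Request:
play_rows([
  {"translation": [-0.012, -0.033, 0], "spin": 0},
  {"translation": [0, 0, 0.03], "spin": 0},
  {"translation": [0, 0, 0.03], "spin": 0},
  {"translation": [0, 0, 0.025], "spin": 0},
  {"translation": [0, 0, 0.015], "spin": 0},
])

```text
time: 6.75
tool_pos: [0.625, -0.184, 0.0286]
tcp_rot: [0.111, -3.135, -0.003]
wrist_force: [-0.1, -0.2, -2.3]
width: 0.318
```

Request:
play_rows([
  {"translation": [0, 0, 0.005], "spin": 0},
  {"translation": [0, 0, 0.003], "spin": 0},
  {"translation": [0, 0, 0.002], "spin": 0},
  {"translation": [0, 0, 0], "spin": 0},
])

```text
time: 7.15
tool_pos: [0.6282, -0.1849, 0.0226]
tcp_rot: [-0.112, 3.138, -0.001]
wrist_force: [0.2, -1.5, -0.8]
width: 0.32
```

Request:
play_rows([
  {"translation": [0, 0, 0.002], "spin": 0},
  {"translation": [0, 0, 0], "spin": 0},
  {"translation": [0, 0, 0], "spin": 0},
])

```text
time: 7.45
tool_pos: [0.6286, -0.1851, 0.0208]
tcp_rot: [-0.112, 3.137, -0.001]
wrist_force: [0.6, -0.3, 3.5]
width: 0.322
```

Request:
play_rows([
  {"translation": [0, 0, 0], "spin": 0},
  {"translation": [0, 0, 0], "spin": 0},
  {"translation": [0, 0, 0], "spin": 0},
  {"translation": [0, 0, 0], "spin": 0},
], jaw=0.1)

```text
time: 7.85
tool_pos: [0.6269, -0.1846, 0.0189]
tcp_rot: [0.112, -3.139, -0.0]
wrist_force: [0.5, 0.4, 0.3]
width: 0.553
```

Request:
play_rows([
  {"translation": [0, 0, -0.015], "spin": 0},
  {"translation": [0, 0, -0.025], "spin": 0},
  {"translation": [0, 0, -0.025], "spin": 0},
  {"translation": [0, 0, -0.025], "spin": 0},
  {"translation": [0, 0, -0.025], "spin": 0},
])

```text
time: 8.35
tool_pos: [0.6274, -0.1848, 0.1366]
tcp_rot: [-0.112, 3.139, -0.001]
wrist_force: [0.4, -1.1, 0.1]
width: 0.546
```

```bash
python3 p.py .464,-.2545,.13,83 .464,-.2545,.016,83
```

```text
t 8.35 tcp [ 0.6274 -0.1848  0.1366] yaw 94.1 w 0.546 F [ 0.4 -1.1  0.1]
.464,-.2545,.13,83 spin 2.22 shift [ 0.1537 -0.0891  0.0066]
.464,-.2545,.016,83 spin 0.0 shift [0.    0.    0.114]
```

Request:
play_rows([
  {"translation": [0, 0, 0], "spin": 1},
  {"translation": [0, 0, 0], "spin": 1},
  {"translation": [0, 0, 0], "spin": 0.2},
  {"translation": [0.03, -0.018, 0], "spin": 0},
  {"translation": [0.03, -0.018, 0], "spin": 0},
], jaw=1)

```text
time: 8.85
tool_pos: [0.5632, -0.2131, 0.1346]
tcp_rot: [0.184, 3.136, -0.0]
wrist_force: [0.4, -0.9, 0.7]
width: 1.0
```

Request:
play_rows([
  {"translation": [0.03, -0.018, 0], "spin": 0},
  {"translation": [0.032, -0.018, 0], "spin": 0},
  {"translation": [0.032, -0.017, 0.006], "spin": 0},
  {"translation": [0, 0, 0], "spin": 0},
])

```text
time: 9.25
tool_pos: [0.4591, -0.2547, 0.1273]
tcp_rot: [-0.191, -3.132, -0.002]
wrist_force: [-0.1, 0.4, 0.6]
width: 1.002
```

```bash
python3 p.py .464,-.2545,.016,83
python3 - <<'E'
from h import *
snap('side','s3',(260,200,460,350),4)
E
```

```text
t 9.25 tcp [ 0.4591 -0.2547  0.1273] yaw 83.0 w 1.002 F [-0.1  0.4  0.6]
.464,-.2545,.016,83 spin 0.0 shift [-0.0048  0.0008  0.1113]
```

View pics/s3.png

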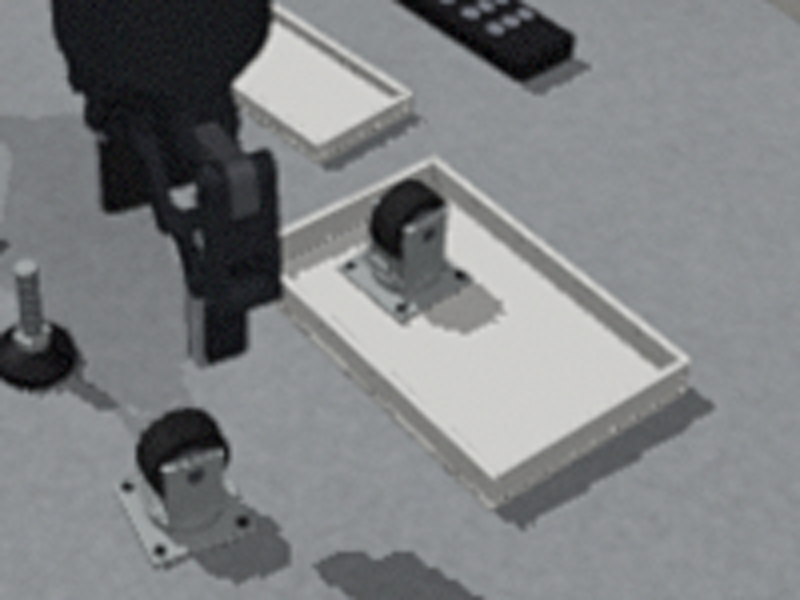

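The first caster stands flat in the tray at about (405,270), with the gripper above the second at (185,500). I'll descend on the second one.

Request:
play_rows([
  {"translation": [-0.005, 0, 0.03], "spin": 0},
  {"translation": [0, 0, 0.03], "spin": 0},
  {"translation": [0, 0, 0.025], "spin": 0},
  {"translation": [0, 0, 0.017], "spin": 0},
  {"translation": [0, 0, 0.008], "spin": 0},
])

```text
time: 9.8
tool_pos: [0.4687, -0.2542, 0.0167]
tcp_rot: [-0.187, -3.134, -0.002]
wrist_force: [0.3, 1.1, 0.4]
width: 1.001
```

Request:
play_rows([
  {"translation": [0, 0, 0], "spin": 0},
  {"translation": [0, 0, 0], "spin": 0},
  {"translation": [0, 0, 0], "spin": 0},
  {"translation": [0, 0, 0], "spin": 0},
  {"translation": [0, 0, 0], "spin": 0},
], jaw=-1)

```text
time: 10.3
tool_pos: [0.4699, -0.2558, 0.0198]
tcp_rot: [0.19, 3.133, -0.002]
wrist_force: [1.2, 0.2, 6.0]
width: 0.315
```

Request:
play_rows([
  {"translation": [0, 0, 0], "spin": 0},
  {"translation": [0, 0, 0], "spin": 0},
  {"translation": [0, 0, 0], "spin": 0},
])

```text
time: 10.6
tool_pos: [0.4699, -0.2558, 0.0198]
tcp_rot: [0.19, 3.133, -0.002]
wrist_force: [0.7, 0.9, 6.1]
width: 0.315
```

```bash
python3 p.py .464,-.2545,.13,83 .631,-.271,.13,94
```

```text
t 10.6 tcp [ 0.4699 -0.2558  0.0198] yaw 83.1 w 0.315 F [0.7 0.9 6.1]
.464,-.2545,.13,83 spin 0.01 shift [ 0.006   0.0006 -0.1102]
.631,-.271,.13,94 spin -2.2 shift [-0.1654 -0.0281 -0.    ]
```

Request:
play_rows([
  {"translation": [0, 0, -0.01], "spin": 0},
  {"translation": [0, 0, -0.02], "spin": 0},
  {"translation": [0, 0, -0.03], "spin": 0},
  {"translation": [0, 0, -0.03], "spin": 0},
  {"translation": [0, 0, -0.025], "spin": -0.2},
])

```text
time: 11.1
tool_pos: [0.4682, -0.255, 0.1348]
tcp_rot: [-0.162, -3.137, 0.0]
wrist_force: [1.3, -0.8, -2.4]
width: 0.314
```

Request:
play_rows([
  {"translation": [0, 0, 0], "spin": -1},
  {"translation": [0, 0, 0], "spin": -1},
  {"translation": [-0.03, -0.005, 0], "spin": 0},
  {"translation": [-0.03, -0.005, 0], "spin": 0},
  {"translation": [-0.03, -0.005, 0], "spin": 0},
])

```text
time: 11.6
tool_pos: [0.5596, -0.2635, 0.1333]
tcp_rot: [0.111, -3.139, -0.001]
wrist_force: [0.7, 0.7, -1.2]
width: 0.315
```

Request:
play_rows([
  {"translation": [-0.03, -0.005, 0], "spin": 0},
  {"translation": [-0.03, -0.005, 0], "spin": 0},
  {"translation": [-0.01, -0.003, 0], "spin": 0},
  {"translation": [0, 0, 0], "spin": 0},
])

```text
time: 12.0
tool_pos: [0.6306, -0.2716, 0.1329]
tcp_rot: [0.113, -3.139, -0.0]
wrist_force: [0.3, -0.3, -1.4]
width: 0.315
```

```bash
python3 p.py .634,-.271,.0235,94
```

```text
t 12.0 tcp [ 0.6306 -0.2716  0.1329] yaw 94.1 w 0.315 F [ 0.3 -0.3 -1.4]
.634,-.271,.0235,94 spin 0.02 shift [-0.0034  0.0004  0.1094]
```

Request:
play_rows([
  {"translation": [-0.004, 0, 0.03], "spin": 0},
  {"translation": [0, 0, 0.03], "spin": 0},
  {"translation": [0, 0, 0.025], "spin": 0},
  {"translation": [0, 0, 0.015], "spin": 0},
  {"translation": [0, 0, 0.005], "spin": 0},
])

```text
time: 12.5
tool_pos: [0.6313, -0.2706, 0.0259]
tcp_rot: [0.111, -3.135, -0.003]
wrist_force: [-0.1, 0.6, -0.9]
width: 0.319
```

Request:
play_rows([
  {"translation": [0, 0, 0.003], "spin": 0},
  {"translation": [0, 0, 0.003], "spin": 0},
  {"translation": [0, 0, 0], "spin": 0},
])

```text
time: 12.8
tool_pos: [0.6353, -0.272, 0.024]
tcp_rot: [-0.112, 3.137, -0.002]
wrist_force: [0.5, -0.6, -1.4]
width: 0.318
```

Request:
play_rows([
  {"translation": [0, 0, 0.002], "spin": 0},
  {"translation": [0, 0, 0], "spin": 0},
  {"translation": [0, 0, 0], "spin": 0},
])

```text
time: 13.1
tool_pos: [0.6355, -0.272, 0.0238]
tcp_rot: [-0.112, 3.137, -0.002]
wrist_force: [-4.7, 0.9, 9.4]
width: 0.314
```

Request:
play_rows([
  {"translation": [0, 0, 0], "spin": 0},
  {"translation": [0, 0, 0], "spin": 0},
  {"translation": [0, 0, 0], "spin": 0},
  {"translation": [0, 0, 0], "spin": 0},
], jaw=0.1)

```text
time: 13.5
tool_pos: [0.6341, -0.2713, 0.0201]
tcp_rot: [0.112, -3.139, -0.0]
wrist_force: [-1.6, -0.2, 0.3]
width: 0.549
```

Request:
play_rows([
  {"translation": [0, 0, -0.015], "spin": 0},
  {"translation": [0, 0, -0.025], "spin": 0},
  {"translation": [0, 0, -0.025], "spin": 0},
  {"translation": [0, 0, -0.025], "spin": 0},
  {"translation": [0, 0, -0.025], "spin": 0},
])

```text
time: 14.0
tool_pos: [0.6344, -0.2714, 0.1374]
tcp_rot: [-0.112, 3.139, -0.001]
wrist_force: [0.8, -0.2, 0.8]
width: 0.549
```

```bash
python3 p.py .4475,-.139,.135,85 .4475,-.139,.026,85
```

```text
t 14.0 tcp [ 0.6344 -0.2714  0.1374] yaw 94.1 w 0.549 F [ 0.8 -0.2  0.8]
.4475,-.139,.135,85 spin 1.82 shift [0.1977 0.1156 0.0024]
.4475,-.139,.026,85 spin 0.0 shift [0.    0.    0.109]
```

Request:
play_rows([
  {"translation": [0, 0, 0], "spin": 0.9},
  {"translation": [0, 0, 0], "spin": 0.9},
  {"translation": [0.025, 0.015, 0], "spin": 0},
  {"translation": [0.03, 0.018, 0], "spin": 0},
  {"translation": [0.03, 0.018, 0], "spin": 0},
])

```text
time: 14.5
tool_pos: [0.5533, -0.2129, 0.1362]
tcp_rot: [0.135, 3.138, -0.0]
wrist_force: [-0.3, -1.0, -0.1]
width: 0.552
```

Request:
play_rows([
  {"translation": [0.03, 0.018, 0], "spin": 0},
  {"translation": [0.03, 0.018, 0], "spin": 0},
  {"translation": [0.03, 0.018, 0], "spin": 0},
  {"translation": [0.022, 0.011, 0], "spin": 0},
  {"translation": [0, 0, 0], "spin": 0},
])

```text
time: 15.0
tool_pos: [0.4451, -0.1373, 0.1356]
tcp_rot: [-0.133, -3.137, -0.001]
wrist_force: [-0.7, -0.3, 0.9]
width: 0.551
```

```bash
python3 p.py .4475,-.139,.026,85
python3 - <<'E'
from h import *
snap('side','s4',(220,170,420,320),4)
E
```

```text
t 15.0 tcp [ 0.4451 -0.1373  0.1356] yaw 85.1 w 0.551 F [-0.7 -0.3  0.9]
.4475,-.139,.026,85 spin 0.03 shift [-0.0025 -0.0015  0.1096]
```

View pics/s4.png

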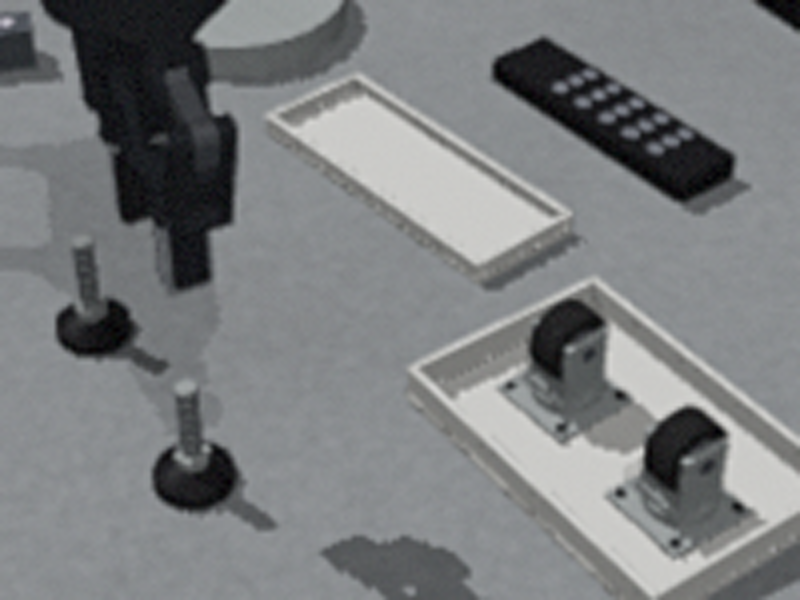

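Both casters stand flat and apart in the tray, with the gripper above the near foot's stem at (188,420). I'll descend on that foot.

Request:
play_rows([
  {"translation": [-0.002, -0.001, 0.03], "spin": 0},
  {"translation": [0, 0, 0.03], "spin": 0},
  {"translation": [0, 0, 0.025], "spin": 0},
  {"translation": [0, 0, 0.017], "spin": 0},
  {"translation": [0, 0, 0.007], "spin": 0},
])

```text
time: 15.55
tool_pos: [0.4498, -0.1403, 0.025]
tcp_rot: [-0.135, -3.137, -0.001]
wrist_force: [0.3, 0.2, 0.5]
width: 0.548
```

Request:
play_rows([
  {"translation": [0, 0, 0], "spin": 0},
  {"translation": [0, 0, 0], "spin": 0},
  {"translation": [0, 0, 0], "spin": 0},
  {"translation": [0, 0, 0], "spin": 0},
  {"translation": [0, 0, 0], "spin": 0},
], jaw=-1)

```text
time: 16.05
tool_pos: [0.4506, -0.1404, 0.0273]
tcp_rot: [0.135, 3.137, -0.001]
wrist_force: [0.4, -0.4, 2.0]
width: 0.097
```

Request:
play_rows([
  {"translation": [0, 0, 0], "spin": 0},
  {"translation": [0, 0, 0], "spin": 0},
  {"translation": [0, 0, 0], "spin": 0},
])

```text
time: 16.35
tool_pos: [0.4506, -0.1404, 0.0272]
tcp_rot: [0.135, 3.137, -0.001]
wrist_force: [-0.6, 0.7, 5.9]
width: 0.094
```

```bash
python3 p.py .4475,-.139,.14,85 .687,.217,.14,85
```

```text
t 16.35 tcp [ 0.4506 -0.1404  0.0272] yaw 85.1 w 0.094 F [-0.6  0.7  5.9]
.4475,-.139,.14,85 spin 0.02 shift [ 0.0032  0.0011 -0.1128]
.687,.217,.14,85 spin 0.0 shift [-0.2076  0.3755 -0.    ]
```

Request:
play_rows([
  {"translation": [0, 0, -0.01], "spin": 0},
  {"translation": [0, 0, -0.02], "spin": 0},
  {"translation": [0, 0, -0.03], "spin": 0},
  {"translation": [0, 0, -0.03], "spin": 0},
  {"translation": [0, 0, -0.022], "spin": 0},
])

```text
time: 16.85
tool_pos: [0.45, -0.1401, 0.1404]
tcp_rot: [0.135, 3.137, -0.001]
wrist_force: [0.8, -0.6, 0.2]
width: 0.097
```

Request:
play_rows([
  {"translation": [-0.01, 0.02, 0], "spin": 0},
  {"translation": [-0.018, 0.033, 0], "spin": 0},
  {"translation": [-0.018, 0.033, 0], "spin": 0},
  {"translation": [-0.018, 0.033, 0], "spin": 0},
  {"translation": [-0.018, 0.033, 0], "spin": 0},
])

```text
time: 17.35
tool_pos: [0.5447, 0.0057, 0.1385]
tcp_rot: [-0.135, -3.138, 0.0]
wrist_force: [0.3, 0.5, -0.6]
width: 0.095
```

Request:
play_rows([
  {"translation": [-0.018, 0.033, 0], "spin": 0},
  {"translation": [-0.018, 0.033, 0], "spin": 0},
  {"translation": [-0.018, 0.033, 0], "spin": 0},
  {"translation": [-0.018, 0.033, 0], "spin": 0},
  {"translation": [-0.018, 0.033, 0], "spin": 0},
])

```text
time: 17.85
tool_pos: [0.6484, 0.1624, 0.1382]
tcp_rot: [-0.134, -3.138, 0.001]
wrist_force: [1.0, 0.0, -1.1]
width: 0.093
```

Request:
play_rows([
  {"translation": [-0.018, 0.033, 0], "spin": 0},
  {"translation": [-0.012, 0.02, 0], "spin": 0},
  {"translation": [-0.004, 0.007, 0], "spin": 0},
  {"translation": [0, 0, 0], "spin": 0},
])

```text
time: 18.25
tool_pos: [0.6871, 0.2185, 0.1378]
tcp_rot: [-0.133, -3.138, 0.001]
wrist_force: [0.3, -0.5, -1.1]
width: 0.099
```

```bash
python3 p.py .687,.217,.0312,85;  python3 - <<'E'
from h import *
snap('side','s5',(200,50,400,200),4)
print(((w2px('side',[.6542,.2172,.022])-[200,50])*4).round())
E
```

```text
t 18.25 tcp [0.6871 0.2185 0.1378] yaw 85.2 w 0.099 F [ 0.3 -0.5 -1.1]
.687,.217,.0312,85 spin 0.03 shift [-0.     -0.0015  0.1066]
[312. 469.]
```

View pics/s5.png

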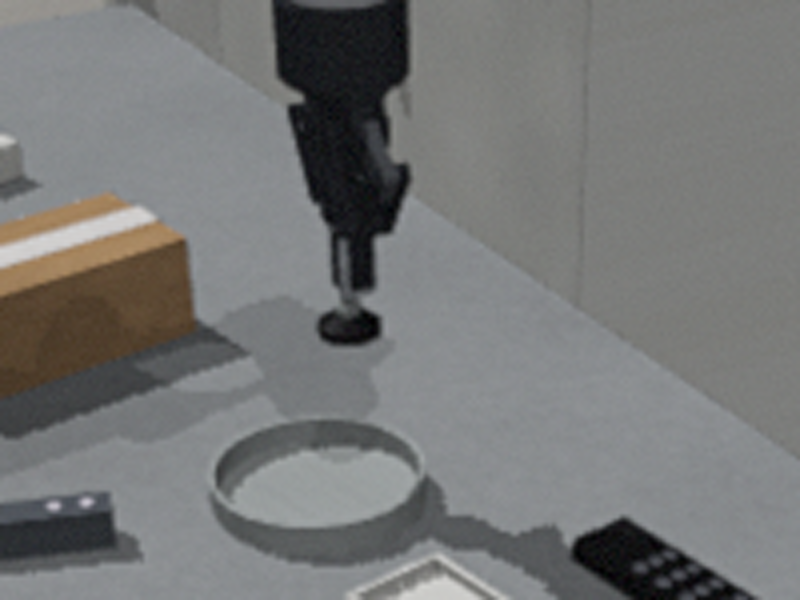

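The foot is held upright at (350,325) over the dish, whose rim centre is at (318,474), 6 px right and 5 px below the prediction. I'll lower it.

Request:
play_rows([
  {"translation": [0.003, 0, 0.03], "spin": 0},
  {"translation": [0, 0, 0.03], "spin": 0},
  {"translation": [0, 0, 0.022], "spin": 0},
  {"translation": [0, 0, 0.015], "spin": 0},
  {"translation": [0, 0, 0.005], "spin": 0},
])

```text
time: 18.8
tool_pos: [0.6823, 0.2165, 0.0341]
tcp_rot: [-0.136, -3.135, 0.002]
wrist_force: [0.6, -0.7, -0.1]
width: 0.092
```

Request:
play_rows([
  {"translation": [0, 0, 0.003], "spin": 0},
  {"translation": [0, 0, 0.003], "spin": 0},
  {"translation": [0, 0, 0], "spin": 0},
  {"translation": [0, 0, 0], "spin": 0},
])

```text
time: 19.2
tool_pos: [0.6851, 0.2183, 0.0314]
tcp_rot: [0.135, 3.137, 0.001]
wrist_force: [-0.4, -0.6, -1.2]
width: 0.095
```

Request:
play_rows([
  {"translation": [0, 0, 0.002], "spin": 0},
  {"translation": [0, 0, 0], "spin": 0},
  {"translation": [0, 0, 0], "spin": 0},
])

```text
time: 19.5
tool_pos: [0.6853, 0.2185, 0.0313]
tcp_rot: [0.134, 3.137, 0.001]
wrist_force: [-4.2, -1.5, 8.4]
width: 0.1
```

Request:
play_rows([
  {"translation": [0, 0, 0], "spin": 0},
  {"translation": [0, 0, 0], "spin": 0},
  {"translation": [0, 0, 0], "spin": 0},
  {"translation": [0, 0, 0], "spin": 0},
], jaw=0.1)

```text
time: 19.9
tool_pos: [0.6842, 0.2181, 0.0279]
tcp_rot: [-0.135, -3.138, 0.0]
wrist_force: [-0.9, 1.2, 0.7]
width: 0.543
```

Request:
play_rows([
  {"translation": [0, 0, -0.015], "spin": 0},
  {"translation": [0, 0, -0.025], "spin": 0},
  {"translation": [0, 0, -0.025], "spin": 0},
  {"translation": [0, 0, -0.025], "spin": 0},
  {"translation": [0, 0, -0.02], "spin": 0},
])

```text
time: 20.4
tool_pos: [0.6852, 0.2184, 0.1414]
tcp_rot: [0.135, 3.136, 0.001]
wrist_force: [0.5, 0.5, -0.4]
width: 0.549
```

```bash
python3 p.py .4495,-.019,.14,85 .4495,-.019,.026,85
```

```text
t 20.4 tcp [0.6852 0.2184 0.1414] yaw 85.1 w 0.549 F [ 0.5  0.5 -0.4]
.4495,-.019,.14,85 spin 0.01 shift [ 0.2142 -0.257   0.0014]
.4495,-.019,.026,85 spin 0.0 shift [0.    0.    0.114]
```

Request:
play_rows([
  {"translation": [0.02, -0.024, 0], "spin": 0},
  {"translation": [0.026, -0.031, 0], "spin": 0},
  {"translation": [0.026, -0.031, 0], "spin": 0},
  {"translation": [0.026, -0.031, 0], "spin": 0},
  {"translation": [0.026, -0.031, 0], "spin": 0},
])

```text
time: 20.9
tool_pos: [0.5473, 0.0804, 0.1394]
tcp_rot: [0.134, 3.137, 0.0]
wrist_force: [-0.4, -0.8, 1.3]
width: 0.55
```

Request:
play_rows([
  {"translation": [0.026, -0.031, 0], "spin": 0},
  {"translation": [0.026, -0.031, 0], "spin": 0},
  {"translation": [0.026, -0.031, 0], "spin": 0},
  {"translation": [0.014, -0.016, 0], "spin": 0},
  {"translation": [0, 0, 0], "spin": 0},
])

```text
time: 21.4
tool_pos: [0.4454, -0.0208, 0.139]
tcp_rot: [0.139, 3.138, -0.001]
wrist_force: [1.0, 0.9, 0.4]
width: 0.548
```

```bash
python3 p.py .4485,-.019,.026,85
```

```text
t 21.4 tcp [ 0.4454 -0.0208  0.139 ] yaw 84.9 w 0.548 F [1.  0.9 0.4]
.4485,-.019,.026,85 spin -0.01 shift [-0.003  0.002  0.113]
```

Request:
play_rows([
  {"translation": [-0.003, 0.002, 0.03], "spin": 0},
  {"translation": [0, 0, 0.03], "spin": 0},
  {"translation": [0, 0, 0.026], "spin": 0},
  {"translation": [0, 0, 0.018], "spin": 0},
  {"translation": [0, 0, 0.008], "spin": 0},
])

```text
time: 21.9
tool_pos: [0.4501, -0.0169, 0.0251]
tcp_rot: [-0.134, -3.137, -0.001]
wrist_force: [0.0, 0.3, 0.1]
width: 0.552
```

Request:
play_rows([
  {"translation": [0, 0, 0], "spin": 0},
  {"translation": [0, 0, 0], "spin": 0},
  {"translation": [0, 0, 0], "spin": 0},
  {"translation": [0, 0, 0], "spin": 0},
  {"translation": [0, 0, 0], "spin": 0},
], jaw=-1)

```text
time: 22.4
tool_pos: [0.4512, -0.0177, 0.0273]
tcp_rot: [0.135, 3.137, -0.0]
wrist_force: [0.2, 0.1, 2.3]
width: 0.094
```

Request:
play_rows([
  {"translation": [0, 0, 0], "spin": 0},
  {"translation": [0, 0, 0], "spin": 0},
  {"translation": [0, 0, 0], "spin": 0},
])

```text
time: 22.7
tool_pos: [0.4513, -0.0177, 0.0273]
tcp_rot: [0.135, 3.137, 0.0]
wrist_force: [-0.6, -0.1, 6.2]
width: 0.095
```

```bash
python3 p.py .449,-.019,.14,85 .621,.217,.14,85
```

```text
t 22.7 tcp [ 0.4513 -0.0177  0.0273] yaw 85.1 w 0.095 F [-0.6 -0.1  6.2]
.449,-.019,.14,85 spin 0.01 shift [ 0.0021 -0.0015 -0.1127]
.621,.217,.14,85 spin 0.0 shift [-0.1508  0.2501 -0.    ]
```

Request:
play_rows([
  {"translation": [0, 0, -0.01], "spin": 0},
  {"translation": [0, 0, -0.02], "spin": 0},
  {"translation": [0, 0, -0.03], "spin": 0},
  {"translation": [0, 0, -0.03], "spin": 0},
  {"translation": [0, 0, -0.022], "spin": 0},
])

```text
time: 23.2
tool_pos: [0.4505, -0.0177, 0.1404]
tcp_rot: [0.135, 3.137, -0.0]
wrist_force: [0.8, 0.5, -0.6]
width: 0.094
```

Request:
play_rows([
  {"translation": [-0.012, 0.02, 0], "spin": 0},
  {"translation": [-0.019, 0.032, 0], "spin": 0},
  {"translation": [-0.019, 0.032, 0], "spin": 0},
  {"translation": [-0.019, 0.032, 0], "spin": 0},
  {"translation": [-0.019, 0.032, 0], "spin": 0},
])

```text
time: 23.7
tool_pos: [0.5509, 0.1233, 0.1384]
tcp_rot: [-0.135, -3.138, 0.001]
wrist_force: [0.4, -0.5, -0.8]
width: 0.096
```

Request:
play_rows([
  {"translation": [-0.019, 0.032, 0], "spin": 0},
  {"translation": [-0.019, 0.032, 0], "spin": 0},
  {"translation": [-0.017, 0.027, 0], "spin": 0},
  {"translation": [-0.006, 0.01, 0], "spin": 0},
  {"translation": [0, 0, 0], "spin": 0},
])

```text
time: 24.2
tool_pos: [0.6203, 0.2185, 0.138]
tcp_rot: [-0.132, -3.138, 0.001]
wrist_force: [0.6, -0.6, -1.4]
width: 0.095
```

```bash
python3 p.py .621,.217,.0313,85
```

```text
t 24.2 tcp [0.6203 0.2185 0.138 ] yaw 85.2 w 0.095 F [ 0.6 -0.6 -1.4]
.621,.217,.0313,85 spin 0.03 shift [-0.0009 -0.0014  0.1067]
```

Request:
play_rows([
  {"translation": [0, 0, 0.03], "spin": 0},
  {"translation": [0, 0, 0.03], "spin": 0},
  {"translation": [0, 0, 0.022], "spin": 0},
  {"translation": [0, 0, 0.015], "spin": 0},
  {"translation": [0, 0, 0.005], "spin": 0},
])

```text
time: 24.7
tool_pos: [0.6179, 0.216, 0.0342]
tcp_rot: [-0.136, -3.135, 0.003]
wrist_force: [-0.8, 0.8, -0.6]
width: 0.097
```

Request:
play_rows([
  {"translation": [0, 0, 0.004], "spin": 0},
  {"translation": [0, 0, 0.004], "spin": 0},
  {"translation": [0, 0, 0], "spin": 0},
  {"translation": [0, 0, 0], "spin": 0},
])

```text
time: 25.1
tool_pos: [0.6213, 0.2178, 0.0313]
tcp_rot: [0.135, 3.136, 0.001]
wrist_force: [-1.8, -2.1, 6.1]
width: 0.094
```

Request:
play_rows([
  {"translation": [0, 0, 0], "spin": 0},
  {"translation": [0, 0, 0], "spin": 0},
])

```text
time: 25.3
tool_pos: [0.6213, 0.2178, 0.0313]
tcp_rot: [0.135, 3.136, 0.001]
wrist_force: [-2.6, -1.0, 6.0]
width: 0.093
```

Request:
play_rows([
  {"translation": [0, 0, 0], "spin": 0},
  {"translation": [0, 0, 0], "spin": 0},
  {"translation": [0, 0, 0], "spin": 0},
  {"translation": [0, 0, 0], "spin": 0},
], jaw=0.1)

```text
time: 25.7
tool_pos: [0.6203, 0.2177, 0.0284]
tcp_rot: [0.135, 3.138, 0.0]
wrist_force: [0.6, -0.1, 0.2]
width: 0.552
```

Request:
play_rows([
  {"translation": [0, 0, -0.015], "spin": 0},
  {"translation": [0, 0, -0.025], "spin": 0},
  {"translation": [0, 0, -0.025], "spin": 0},
  {"translation": [0, 0, -0.025], "spin": 0},
  {"translation": [0, 0, -0.02], "spin": 0},
])

```text
time: 26.2
tool_pos: [0.6209, 0.2179, 0.1413]
tcp_rot: [0.135, 3.136, 0.001]
wrist_force: [0.5, 0.2, -0.2]
width: 0.552
```

```bash
python3 p.py .473,.262,.13,71
```

```text
t 26.2 tcp [0.6209 0.2179 0.1413] yaw 85.1 w 0.552 F [ 0.5  0.2 -0.2]
.473,.262,.13,71 spin 2.82 shift [ 0.1542 -0.0065  0.0113]
```

Request:
play_rows([
  {"translation": [0, 0, 0], "spin": 1},
  {"translation": [0, 0, 0], "spin": 1},
  {"translation": [0, 0, 0], "spin": 0.8},
  {"translation": [0.025, -0.001, 0], "spin": 0},
  {"translation": [0.032, -0.001, 0], "spin": 0},
])

```text
time: 26.7
tool_pos: [0.5664, 0.2342, 0.1396]
tcp_rot: [0.519, 3.097, 0.001]
wrist_force: [-0.5, 0.3, 0.2]
width: 0.552
```

Request:
play_rows([
  {"translation": [0.032, -0.001, 0], "spin": 0},
  {"translation": [0.032, -0.001, 0], "spin": 0},
  {"translation": [0.025, -0.001, 0.005], "spin": 0},
  {"translation": [0.008, -0.001, 0.005], "spin": 0},
  {"translation": [0, 0, 0], "spin": 0},
], jaw=0.3)

```text
time: 27.2
tool_pos: [0.4714, 0.2619, 0.1282]
tcp_rot: [-0.514, -3.099, 0.001]
wrist_force: [0.5, -1.2, -0.1]
width: 0.648
```

```bash
python3 p.py .473,.262,.011,71
python3 - <<'E'
from h import *
snap('side','s6',(150,100,350,250),4)
for y in((-.0,),): print(((w2px('side',[.473,.262,.028])-[150,100])*4).round())
E
```

```text
t 27.2 tcp [0.4714 0.2619 0.1282] yaw 71.2 w 0.648 F [ 0.5 -1.2 -0.1]
.473,.262,.011,71 spin 0.03 shift [-0.0015  0.0006  0.1172]
[215. 308.]
```

View pics/s6.png

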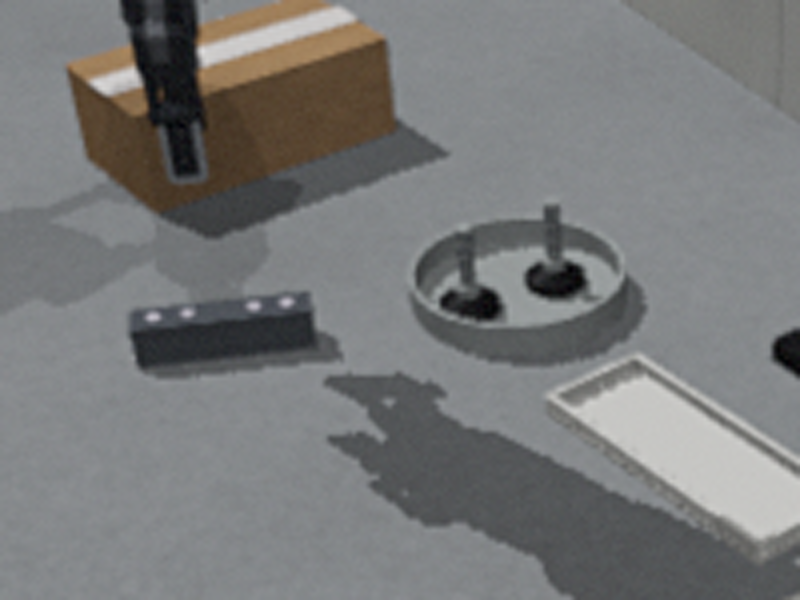

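Both feet stand upright in the dish at (468,300) and (555,275). The rail's top centre at (220,308) matches the prediction of (215,308). I'll grip the rail.

Request:
play_rows([
  {"translation": [0.001, 0, 0.03], "spin": 0},
  {"translation": [0, 0, 0.03], "spin": 0},
  {"translation": [0, 0, 0.028], "spin": 0},
  {"translation": [0, 0, 0.02], "spin": 0},
  {"translation": [0, 0, 0.009], "spin": 0},
])

```text
time: 27.75
tool_pos: [0.4717, 0.2613, 0.0093]
tcp_rot: [-0.518, -3.097, 0.003]
wrist_force: [-0.1, -0.1, -0.2]
width: 0.649
```

Request:
play_rows([
  {"translation": [0, 0, 0], "spin": 0},
  {"translation": [0, 0, 0], "spin": 0},
  {"translation": [0, 0, 0], "spin": 0},
  {"translation": [0, 0, 0], "spin": 0},
  {"translation": [0, 0, 0], "spin": 0},
], jaw=-1, force=80)

```text
time: 28.25
tool_pos: [0.4729, 0.2628, 0.0127]
tcp_rot: [0.516, 3.096, 0.003]
wrist_force: [0.7, -1.9, 3.2]
width: 0.259
```

Request:
play_rows([
  {"translation": [0, 0, 0], "spin": 0},
  {"translation": [0, 0, 0], "spin": 0},
  {"translation": [0, 0, 0], "spin": 0},
])

```text
time: 28.55
tool_pos: [0.4729, 0.2628, 0.0127]
tcp_rot: [0.516, 3.096, 0.002]
wrist_force: [1.4, -1.7, 5.7]
width: 0.256
```

```bash
python3 p.py .473,.262,.12,71 .66,.009,.12,8.5
```

```text
t 28.55 tcp [0.4729 0.2628 0.0127] yaw 71.1 w 0.256 F [ 1.4 -1.7  5.7]
.473,.262,.12,71 spin 0.02 shift [-0.0003 -0.0007 -0.1073]
.66,.009,.12,8.5 spin 12.5 shift [-0.2779  0.1476 -0.    ]
```

Request:
play_rows([
  {"translation": [0, 0, -0.01], "spin": 0},
  {"translation": [0, 0, -0.02], "spin": 0},
  {"translation": [0, 0, -0.03], "spin": 0},
  {"translation": [0, 0, -0.03], "spin": 0},
  {"translation": [0, 0, -0.03], "spin": 0},
])

```text
time: 29.05
tool_pos: [0.4702, 0.2618, 0.1319]
tcp_rot: [-0.516, -3.097, 0.002]
wrist_force: [0.6, 0.1, -2.0]
width: 0.257
```

Request:
play_rows([
  {"translation": [0, 0, 0], "spin": 0.8},
  {"translation": [0, 0, 0], "spin": 1},
  {"translation": [0, 0, 0], "spin": 1},
  {"translation": [0, 0, 0], "spin": 1},
  {"translation": [0, 0, 0], "spin": 1},
])

```text
time: 29.55
tool_pos: [0.4704, 0.2619, 0.1309]
tcp_rot: [-1.154, -2.92, 0.002]
wrist_force: [0.0, 0.7, -1.4]
width: 0.258
```

Request:
play_rows([
  {"translation": [0, 0, 0], "spin": 1},
  {"translation": [0, 0, 0], "spin": 1},
  {"translation": [0, 0, 0], "spin": 1},
  {"translation": [0, 0, 0], "spin": 1},
  {"translation": [0, 0, 0], "spin": 1},
])

```text
time: 30.05
tool_pos: [0.4704, 0.2619, 0.1308]
tcp_rot: [-1.759, -2.602, 0.003]
wrist_force: [0.4, -0.4, -2.4]
width: 0.255
```

Request:
play_rows([
  {"translation": [0, 0, 0], "spin": 1},
  {"translation": [0, 0, 0], "spin": 1},
  {"translation": [0, 0, 0], "spin": 0.6},
  {"translation": [0, 0, 0], "spin": 0},
])

```text
time: 30.45
tool_pos: [0.4705, 0.262, 0.1309]
tcp_rot: [-2.038, -2.39, 0.002]
wrist_force: [0.2, 0.2, -1.4]
width: 0.258
```

```bash
python3 p.py .66,.008,.13,9
```

```text
t 30.45 tcp [0.4705 0.262  0.1309] yaw 9.1 w 0.258 F [ 0.2  0.2 -1.4]
.66,.008,.13,9 spin 0.02 shift [-0.2805  0.1474  0.0009]
```

Request:
play_rows([
  {"translation": [-0.02, 0.01, 0], "spin": 0},
  {"translation": [-0.03, 0.016, 0], "spin": 0},
  {"translation": [-0.03, 0.016, 0], "spin": 0},
  {"translation": [-0.03, 0.016, 0], "spin": 0},
  {"translation": [-0.03, 0.016, 0], "spin": 0},
])

```text
time: 30.95
tool_pos: [0.5667, 0.1346, 0.1311]
tcp_rot: [-2.036, -2.391, 0.001]
wrist_force: [0.2, -0.1, -2.2]
width: 0.261
```

Request:
play_rows([
  {"translation": [-0.03, 0.016, 0], "spin": 0},
  {"translation": [-0.03, 0.016, 0], "spin": 0},
  {"translation": [-0.03, 0.016, 0], "spin": 0},
  {"translation": [-0.03, 0.015, 0], "spin": 0},
  {"translation": [-0.02, 0.01, 0], "spin": 0},
])

```text
time: 31.45
tool_pos: [0.6615, 0.0071, 0.131]
tcp_rot: [-2.038, -2.39, 0.001]
wrist_force: [-1.4, -0.8, -1.2]
width: 0.261
```

Request:
play_rows([
  {"translation": [0, 0, 0.02], "spin": 0},
  {"translation": [0, 0, 0.03], "spin": 0},
  {"translation": [0, 0, 0.02], "spin": 0},
  {"translation": [0, 0, 0], "spin": 0},
])

```text
time: 31.85
tool_pos: [0.6568, 0.0092, 0.0568]
tcp_rot: [-2.033, -2.386, 0.009]
wrist_force: [-0.3, -0.4, -1.6]
width: 0.254
```

```bash
python3 p.py .66,.008,.0167,9
python3 - <<'E'
from h import *
im=snap('side','s7',(220,120,420,270),4)
print(((w2px('side',[.6588,.0081,.014])-[220,120])*4).round())
E
```

```text
t 31.85 tcp [0.6568 0.0092 0.0568] yaw 9.1 w 0.254 F [-0.3 -0.4 -1.6]
.66,.008,.0167,9 spin 0.02 shift [-0.0017  0.0029  0.0401]
[410. 361.]
```

View pics/s7.png

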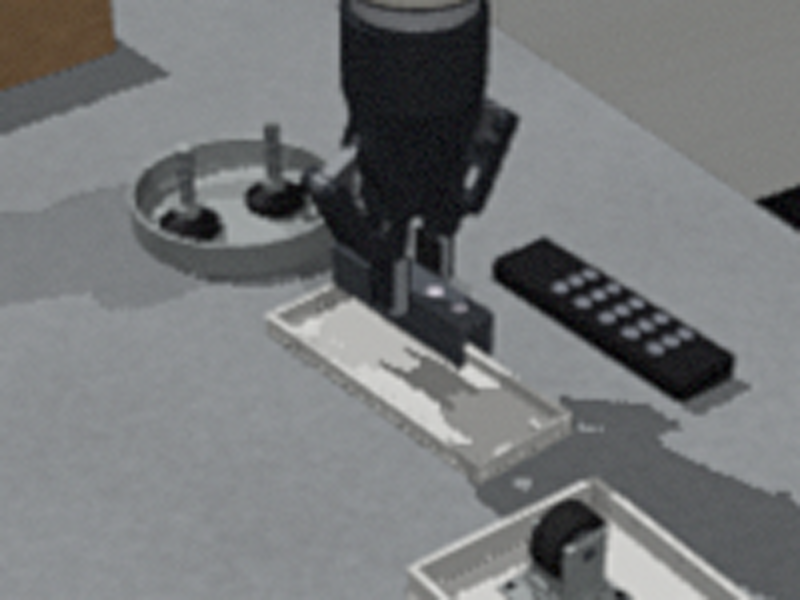

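The rail is level and parallel to its tray (tray centre about (420,375), rail above it near (410,305)). I'll lower it.

Request:
play_rows([
  {"translation": [0, 0.002, 0.015], "spin": 0},
  {"translation": [0, 0, 0.012], "spin": 0},
  {"translation": [0, 0, 0.008], "spin": 0},
  {"translation": [0, 0, 0.004], "spin": 0},
  {"translation": [0, 0, 0], "spin": 0},
])

```text
time: 32.4
tool_pos: [0.6621, 0.0093, 0.0213]
tcp_rot: [-2.038, -2.389, 0.002]
wrist_force: [0.1, 0.5, -1.7]
width: 0.258
```

Request:
play_rows([
  {"translation": [0, 0, 0], "spin": 0},
  {"translation": [0, 0, 0], "spin": 0},
])

```text
time: 32.6
tool_pos: [0.6634, 0.0092, 0.023]
tcp_rot: [2.038, 2.39, 0.001]
wrist_force: [-0.2, -0.9, -2.0]
width: 0.258
```

Request:
play_rows([
  {"translation": [0, 0, 0.003], "spin": 0},
  {"translation": [0, 0, 0.002], "spin": 0},
  {"translation": [0, 0, 0.001], "spin": 0},
  {"translation": [0, 0, 0], "spin": 0},
  {"translation": [0, 0, 0], "spin": 0},
])

```text
time: 33.1
tool_pos: [0.6629, 0.0092, 0.0168]
tcp_rot: [2.039, 2.39, 0.0]
wrist_force: [-1.8, 0.3, 2.8]
width: 0.259
```

Request:
play_rows([
  {"translation": [0, 0, 0.001], "spin": 0},
  {"translation": [0, 0, 0.001], "spin": 0},
  {"translation": [0, 0, 0], "spin": 0},
  {"translation": [0, 0, 0], "spin": 0},
])

```text
time: 33.5
tool_pos: [0.6629, 0.0093, 0.0167]
tcp_rot: [-2.039, -2.39, 0.0]
wrist_force: [-7.5, 0.2, 14.0]
width: 0.257
```

Request:
play_rows([
  {"translation": [0, 0, -0.001], "spin": 0},
  {"translation": [0, 0, -0.001], "spin": 0},
  {"translation": [0, 0, 0], "spin": 0},
])

```text
time: 33.8
tool_pos: [0.663, 0.0092, 0.0168]
tcp_rot: [2.039, 2.39, 0.0]
wrist_force: [-2.1, 0.2, 5.2]
width: 0.258
```

Request:
play_rows([
  {"translation": [0, 0, 0], "spin": 0},
  {"translation": [0, 0, 0], "spin": 0},
  {"translation": [0, 0, 0], "spin": 0},
  {"translation": [0, 0, 0], "spin": 0},
], jaw=-0.25)

```text
time: 34.2
tool_pos: [0.6628, 0.0092, 0.0159]
tcp_rot: [-2.039, -2.39, 0.0]
wrist_force: [0.7, -0.0, 0.3]
width: 0.377
```

Request:
play_rows([
  {"translation": [0, 0, -0.015], "spin": 0},
  {"translation": [0, 0, -0.025], "spin": 0},
  {"translation": [0, 0, -0.03], "spin": 0},
  {"translation": [0, 0, -0.03], "spin": 0},
  {"translation": [0, 0, -0.03], "spin": 0},
])

```text
time: 34.7
tool_pos: [0.663, 0.0093, 0.1488]
tcp_rot: [2.038, 2.39, 0.001]
wrist_force: [-0.4, -0.0, -0.7]
width: 0.375
```

Request:
play_rows([
  {"translation": [0, 0, -0.03], "spin": 0},
  {"translation": [0, 0, -0.03], "spin": 0},
  {"translation": [0, 0, -0.02], "spin": 0},
  {"translation": [0, 0, 0], "spin": 0},
])

```text
time: 35.1
tool_pos: [0.6655, 0.0092, 0.2323]
tcp_rot: [2.034, 2.385, 0.009]
wrist_force: [0.0, -0.3, -0.5]
width: 0.373
```

Request:
play_rows([
  {"translation": [0.03, -0.025, 0], "spin": 0},
  {"translation": [0.04, -0.035, 0], "spin": 0},
  {"translation": [0.04, -0.035, 0], "spin": 0},
  {"translation": [0.04, -0.035, 0], "spin": 0},
  {"translation": [0.04, -0.035, 0], "spin": 0},
])

```text
time: 35.6
tool_pos: [0.4772, 0.1634, 0.225]
tcp_rot: [-2.039, -2.389, 0.002]
wrist_force: [0.8, -0.1, 0.3]
width: 0.375
```

Request:
play_rows([
  {"translation": [0.04, 0, 0], "spin": 0},
  {"translation": [0.04, 0, 0], "spin": 0},
  {"translation": [0.03, 0, 0], "spin": 0},
  {"translation": [0, 0, 0], "spin": 0},
  {"translation": [0, 0, 0], "spin": 0},
])

```text
time: 36.1
tool_pos: [0.4614, 0.2714, 0.2252]
tcp_rot: [-2.036, -2.392, 0.003]
wrist_force: [-0.4, -0.7, -0.1]
width: 0.38
```

```bash
python3 - <<'E'
from h import *
snap('side','s8',(200,100,500,350),2.6)
snap('top','t8',(130,130,470,370),2.3)
E
python3 p.py
```

```text
t 36.2 tcp [0.462  0.2704 0.2255] yaw 9.1 w 0.378 F [ 0.1  0.  -0.2]
```

View pics/s8.png

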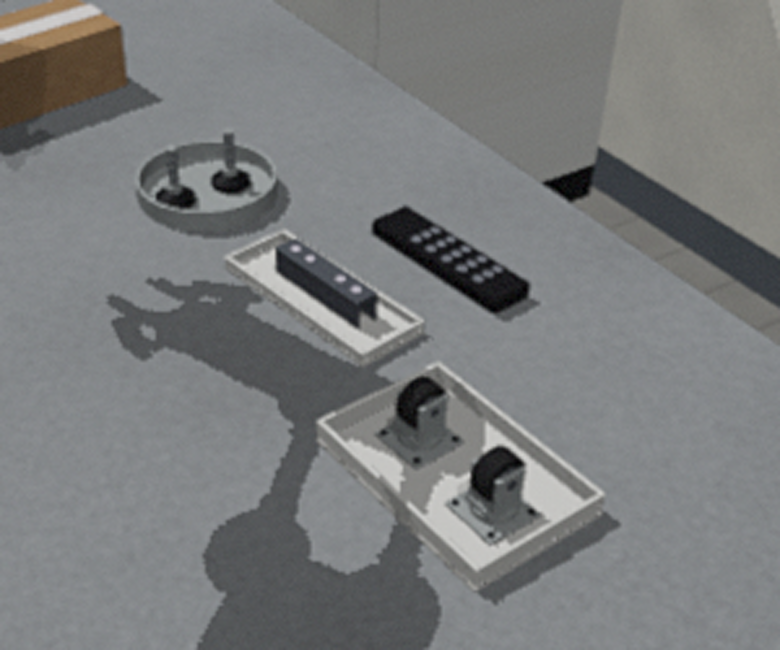

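View pics/t8.png

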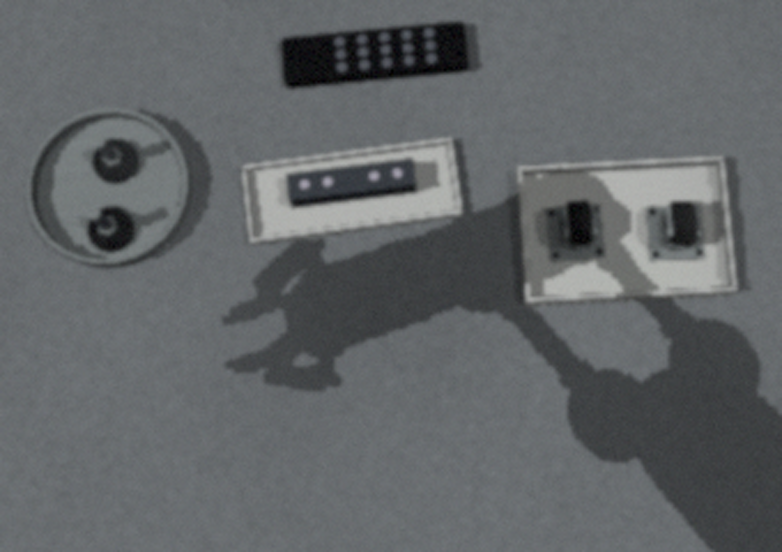

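Both views show all five fittings in their trays. In the top view the casters are at (577,230) and (680,230), the feet at (115,160) and (110,230) inside the rim, and the rail at (352,183) parallel to its tray. The remote is where it was, and I'll hand the job in.

```bash
python3 -c "
from workcell import bot
print(bot.finish_job())"
```

```text
the job is handed in; nothing more can be done
None
```

I moved both casters into the deep tray, then both feet into the round dish, then the rail into the narrow tray. The job was handed in at about 36 s of the 112 s allowed.

- **Final pictures:** the last side and top views show all five pieces standing flat, the same way up as before and clear of the tray walls. The gripper was well away from everything.
- **Bystanders:** the remote looks unmoved. The mug was outside both final crops, so I did not check it in a picture, but the arm never went near it.
- **Forces:** the wrist readings after each move never passed about 16 N.
- **Disagreements:** the two cameras differed by about 4 mm throughout, which was small enough for every grasp and placing. The second caster was gripped about 6 mm off-centre, but it stayed level and was set down flat.

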